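# Free the seized bolt and open the specimen drawer

## Task

The drawer of the small grey bench cabinet is held shut by a slide bolt that has seized with rust. Work the bolt's tab with short back-and-forth strokes until it runs, draw it fully back, then pull the drawer wide open by the same tab, and let go. Leave the bottle on top of the cabinet and the flask and dish on the bench where they are.

Things in the scene. Friction and masses are not known exactly. Their poses are not given: they have to be found in the camera images.
- cabinet: Fixed bench cabinet of grey sheet metal, 170 mm deep, 260 wide, 186 high, with an open shelf space above its one drawer. Origin: centre of its underside; x points from its front to its back, y to the left as seen from the front, z up. Its front face is at x = -85 mm.
- top_edge (a point): Middle of the lower front edge of the cabinet's top plate, 174 mm above the bench. The plate (12 mm thick) overhangs the front face by 45 mm, above the bolt, so a tool pointing straight down cannot reach the tab: come from the front with the tool leaning back 30 to 40 degrees from vertical.
- tab_grip (a point): Grip point of the bolt's tab, on its centre line 40 mm out from the bolt's axis. The flat steel tab is 12 mm thick along the cabinet's y (pinch it there), 18 mm wide, and stands 62 mm out of the bolt, up and forward, leaning 35 degrees from vertical along (-sin 35, 0, cos 35) of the cabinet. It moves with bolt and drawer and is the drawer's pull as well.
- bolt_axis (a point): Point on the drawer where the tab of the shut bolt leaves the bolt's axis, which runs along the cabinet's y, 16 mm in front of the drawer's face and 55 mm above the bench. It moves with the drawer only. The round bolt and its staples lie within 16 mm of the axis; 20 mm out along the tab and beyond there is room for the fingers.
- bolt (a joint): Travel of the bolt, m: 0 shut, 0.050 at its end stop; grows as the tab moves to the cabinet's -y (right from the front). Friction 5 N. Seized: the first pull stops dead at 0.014. Pushed back to its stop (8 mm back), then pulled, it gives 8 mm further than before (0.022, 0.030); after the third push back it runs to 0.050. Only strokes that reach their stops gain. It locks the drawer to 0.035.
- drawer (a joint): Travel of the drawer, m: 0 shut, 0.075 at its stop, toward the cabinet's front (-x of the cabinet). Friction 2.5 N; it stays where it is left.
- bottle_mid (a point): Bystander: centre of a closed reagent bottle, 63 across and 126 high, loose on top of the cabinet.
- flask_mid (a point): Bystander: centre of a small culture flask, 50 x 102 x 32 mm, lying loose on the bench in front of the cabinet to the right.
- dish_mid (a point): Bystander: centre of a petri dish, 90 across and 15 high, loose on the bench in front of the cabinet to the left.

How it is judged:
On the way, in this order (a step that is already met when the one before it is completed fails the run):
1. the bolt is pulled until it sticks (value of joint bolt above 0.011 m), for 0.05 s.
2. it is worked back again (value of joint bolt below 0.009 m), for 0.05 s.
3. the bolt runs and is drawn fully back, the drawer still shut (value of joint bolt above 0.042 m and value of joint drawer below 0.02 m), for 0.05 s.
At the end, for the whole second after the job is handed in: The bolt is drawn back (over 42 of its 50 mm) and the drawer stands open by more than 55 of its 75 mm, at rest, the tab released (value of joint bolt above 0.042 m and value of joint drawer above 0.055 m and velocity of joint drawer below 0.01 m/s); the robot touches nothing.
It fails at once if the bottle on the cabinet is moved or tipped (over 30 mm) (distance of bottle_mid from where it was at the start of the episode above 0.03 m).
It fails at once if the flask is moved (over 30 mm) (distance of flask_mid from where it was at the start of the episode above 0.03 m).
It fails at once if the dish is moved (over 30 mm) (distance of dish_mid from where it was at the start of the episode above 0.03 m).
It also fails if it takes over 54 s, if anything falls off the work surface, if the arm or the gripper's body presses on something with over 40 N, if the wrist force passes 120 N, or if a joint passes its speed limit or range.

## Robot

A 6-joint arm with a two-finger parallel gripper is mounted at the origin on a cart in front of the work surface, level with it; the furniture and walls round the work are solid. World frame = base frame: x ahead of the robot, y to its left, z up, the work surface at z = 0. Lengths are in m, angles in rad, forces in N, time in s.
With the tool pointing down it reaches from about 0.425 to 0.95 m from the base axis. Payload 3.5 kg.
Tool frame: the origin (TCP) lies at the very end of the fingers, on their centre line; the grasp point (between the pads) lies 19 mm behind it; x points along the fingers, y is the direction in which the jaws open and shut, and the axes are right-handed (so a half turn about x gives the same grasp; the last joint's range is limited). The gripper opens to 85 mm and grips with 20 to 120 N. Pads are 22 mm wide; open, the fingers measure 114 mm over their backs; the gripper's body (76 mm by 85 mm) begins 54 mm behind the grasp point. The pads swing forward as they close: fully open they stand 13 mm farther back than shut.
Start: joints at [-1.31, 0.286, 1.577, -0, 1.279, -0.15], TCP at [0.27, -0.619, 0.231] pointing down, gripper open.
Joint ranges: [-2.77, 2.77], [-0.9, 2.22], [0.21, 2.48], [-1.53, 4.67], [0.24, 2.81], [-2.84, 2.84]. Speed limits (rad/s): [2.79, 2.79, 3.14, 3.14, 3.14, 3.14].

## Interface

Orientations are given as a unit quaternion [x, y, z, w].
In Python, from plant import readout, read_camera, sign_off gives the robot as it stands.
- The arm moves only by the tool drive_tool, never from a script. Its argument "steps" is a list of rows, each a list of 5 numbers: the shift along the tool's x, y, z in cm, then the turn about the tool's x in degrees, then the opening, from 0 (shut) to 1 (fully open). A call has 1 to 10 rows; each row shifts and turns the commanded pose from where the row before left it, along the tool's axes as they then stand; what a row does not reach is not made up. A row lasts 1/10 s, in which the tool goes at most 50 mm and 8.59 degrees, less where a joint would pass 70% of its speed; a pose out of reach is approached as far as the arm can. A call is refused whole if a number of a shift passes 5 or a number of a turn 8.59, either way. A call with a gripper value outside its range is refused whole. The fingers move at their own pace and stop on an object; "force" is the grip in N (left out, the last holds). Time passes only in rows, so rows that do not move let the fingers close. It gives the time, the measured TCP pose, the force and the opening at its end, in the units of the state.
- readout.get_state(): the state, without advancing time (a new reading comes with each control period).
- read_camera(name): name is "scene" or "top"; returns a dict with "frame" (420x560x3 uint8, red, green, blue), "vertical_fov" (degrees; the focal length in pixels is half the picture's height over the tangent of half this angle, whatever the lens; pixels are square), "cx", "cy" (the principal point, pixels), "k1" (the pictures are not rectified: a ray, as slopes to the right and down, at radius r is drawn at 1 + k1 r^2 times it, then the intrinsics apply), "eye" and "orientation" of the camera in the world. Camera axes: x right, y up, looking along -z (the intrinsics and any distortion apply to the point x, -y, -z); pixel columns grow to the right and rows downward; lengths in m; the calibration is good to about 2 mm. A picture is of the moment at which its call begins. There is no depth.
- sign_off(): hands the job in, once; it reports no verdict.
The state is a dict: "time": time; "qpos": joint angles; "dq": joint speeds; "joint_efforts": joint torques, N m; "eef_pos": TCP position; "tcp_rot": TCP orientation; "contact_force": force on the tool from outside, world axes, zero at the start; "wrist_torque": the same for the moment, N m; "opening": opening from 0.0 (shut) to 1.0 (fully open).
Only numpy, scipy, OpenCV 4.12 (cv2) and the standard library are available. Lean on these libraries where they do the work, as an engineer would, in place of code of your own. Each camera call takes 0.05 s, during which the arm holds its last target. There are 200 camera calls.

## Working session

There is one attempt and no reset: what is moved stays moved. The work goes in short steps, Python scripts to look and compute and a tool call to move; the robot and the scene stay as the last step left them, time stands still between calls to the robot, and variables do not carry over. Pictures are saved under pics/ and viewed, about 8 in all and at most 12, crops included, and the job is handed in when it is done.

Besides the shell and the picture viewer there is one more tool, called after "Emit:" by a JSON object that holds its "name" and its "arguments". drive_tool: Moves the arm, as the interface text tells. Its arguments: {"type":"object","properties":{"steps":{"type":"array","items":{"type":"array","items":{"type":"number"}}},"force":{"type":"number"}},"required":["steps"]}

```bash
ls; mkdir -p pics; cat > h.py <<'E'
import numpy as np, cv2
from scipy.spatial.transform import Rotation as R
from plant import readout, read_camera, sign_off
def K(c):
    f=210/np.tan(np.radians(c["vertical_fov"])/2)
    return np.array([[f,0,c["cx"]],[0,f,c["cy"]],[0,0,1.]]), np.array([c["k1"],0,0,0,0.])
def ray(c,u,v):
    k,d=K(c); p=cv2.undistortPoints(np.array([[[u,v]]],float),k,d)[0,0]
    return np.array(c["eye"]), R.from_quat(c["orientation"]).apply([p[0],-p[1],-1])
def onz(c,u,v,z):
    e,d=ray(c,u,v); return e+d*(z-e[2])/d[2]
def proj(c,P):
    k,d=K(c); q=R.from_quat(c["orientation"]).inv().apply(np.atleast_2d(P)-np.array(c["eye"]))*[1,-1,-1]
    return cv2.projectPoints(q,np.zeros(3),np.zeros(3),k,d)[0][:,0]
def tri(c1,p1,c2,p2):
    a,u=ray(c1,*p1); b,v=ray(c2,*p2); s=np.linalg.lstsq(np.c_[u,-v],b-a,rcond=None)[0]
    x,y=a+u*s[0],b+v*s[1]; return (x+y)/2,np.linalg.norm(x-y)
def save(c,n,crop=None,s=1):
    im=cv2.cvtColor(c["frame"],cv2.COLOR_RGB2BGR)
    if crop: x,y,w,h=crop; im=im[y:y+h,x:x+w]
    cv2.imwrite("pics/"+n,cv2.resize(im,None,fx=s,fy=s,interpolation=cv2.INTER_CUBIC))
E
python3 - <<'E'
from h import *
import pickle
for n in("scene","top"):
    c=read_camera(n); pickle.dump(c,open(n+".pkl","wb")); save(c,n+"0.png",s=1.4)
    print({k:v for k,v in c.items() if k!="frame"})
print(readout.get_state())
E
```

```text
pics
{'vertical_fov': 54.23471790708408, 'cx': 280.78272609629994, 'cy': 208.49937592451954, 'k1': 0.022609110709940625, 'eye': array([ 0.62341142, -0.70055323,  0.74422988]), 'orientation': array([ 4.43391756e-01, -7.51840622e-04,  6.06941075e-03,  8.96307061e-01])}
{'vertical_fov': 50.214876852446494, 'cx': 275.7293810130926, 'cy': 214.83453527660853, 'k1': -0.14860871021318703, 'eye': array([-0.02257097,  0.30098974,  1.01615145]), 'orientation': array([-0.18206656,  0.26862612,  0.77380375, -0.54398486])}
{'time': 0.1, 'qpos': array([-1.31000475e+00,  2.87113349e-01,  1.57803376e+00,  3.83558857e-05,
        1.27862907e+00, -1.49997710e-01]), 'dq': array([ 0.0006675 , -0.00143795, -0.00288438,  0.00086947, -0.00054849,
        0.00013322]), 'joint_efforts': array([ 1.23830559e-03, -4.07291937e+01, -2.93698597e+01, -1.00813879e-04,
        3.40727769e-03,  4.85282087e-06]), 'eef_pos': array([ 0.26943026, -0.61824103,  0.23005962]), 'tcp_rot': array([-0.69221441, -0.14498452,  0.69227397, -0.14344147]), 'contact_force': array([-0.15283345,  0.34554579, -0.58665152]), 'wrist_torque': array([-0.05030847, -0.03325799, -0.01400057]), 'opening': 1.0025190695458643}
```

View pics/scene0.png

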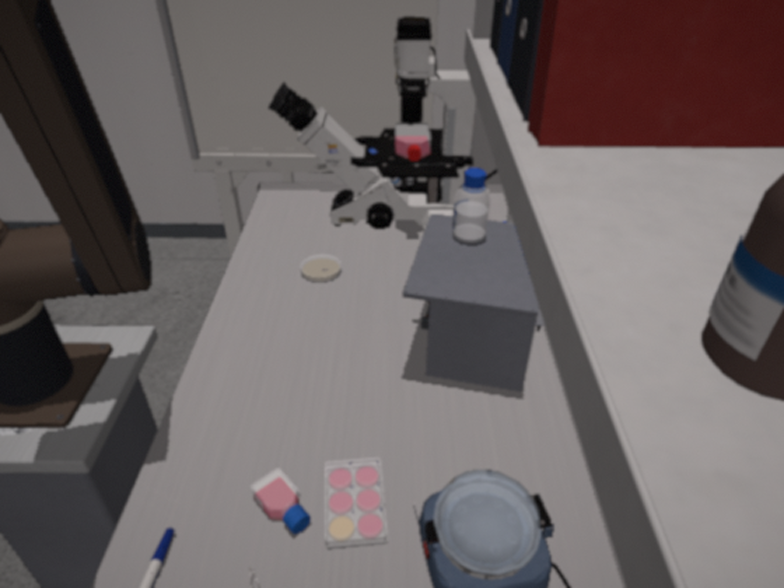

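View pics/top0.png

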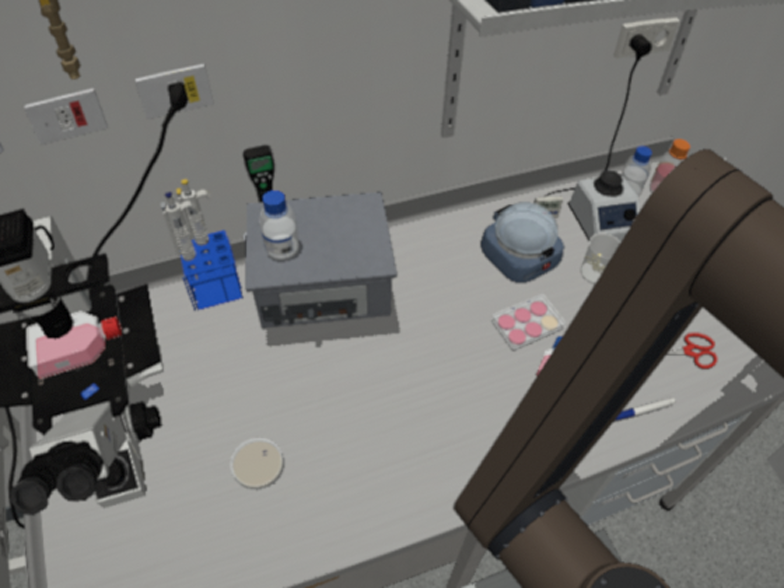

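Scene view: the cabinet is at about (475,300) with the bottle on top, the dish at (321,268) and the flask at (280,500). Top view: the plate corners are near (246,282), (396,278) and (381,193), and the tab tip may be at (318,343). I'll zoom in.

```bash
python3 - <<'E'
from h import *
import pickle
t=pickle.load(open("top.pkl","rb")); s=pickle.load(open("scene.pkl","rb"))
save(t,"top_crop.png",(165,130,130,125),6)
save(s,"sc_crop.png",(280,145,115,140),4.2)
for p in [(246,284),(396,279),(381,194),(246,204)]: print(onz(t,p[0]/1.4,p[1]/1.4,.186))
print("dish",onz(t,257/1.4,463/1.4,.008),"flask",onz(s,280/1.4,500/1.4,.016),"bottle",onz(t,281/1.4,245/1.4,.19))
E
```

```text
[0.69592375 0.28661232 0.186     ]
[0.6200102  0.03964722 0.186     ]
[ 0.83109103 -0.00847076  0.186     ]
[0.89253995 0.24527409 0.186     ]
dish [0.45331041 0.35206132 0.008     ] flask [ 0.46387818 -0.23379401  0.016     ] bottle [0.76067523 0.2077733  0.19      ]
```

View pics/top_crop.png

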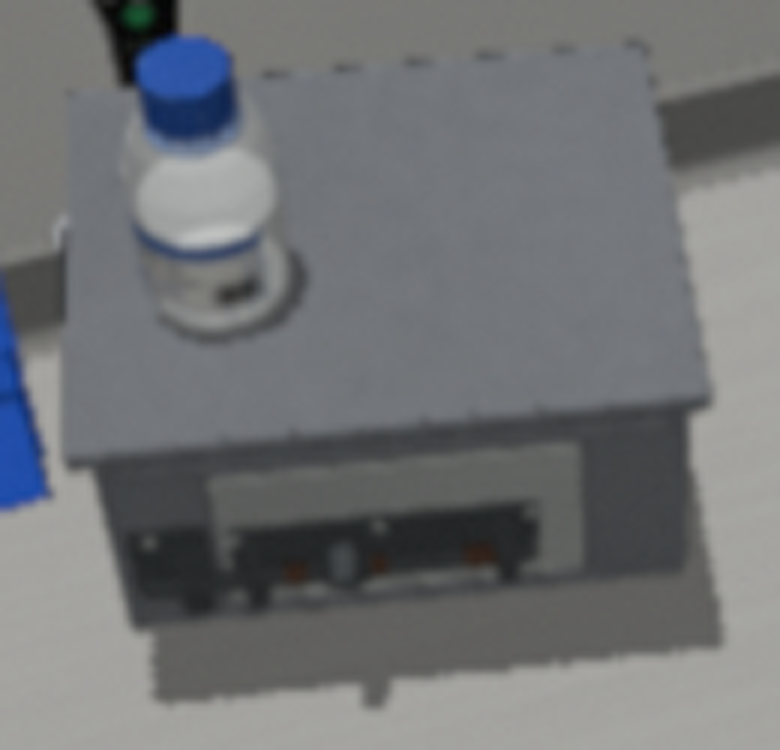

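View pics/sc_crop.png

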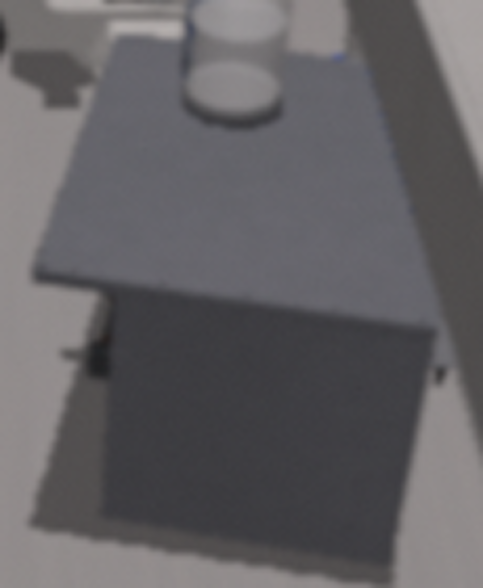

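```bash
cat > m.py <<'E'
from h import *
import pickle
t=pickle.load(open("top.pkl","rb")); s=pickle.load(open("scene.pkl","rb"))
T=lambda x,y:(165+(x+.5)/6-.5,130+(y+.5)/6-.5)
S=lambda x,y:(280+(x+.5)/4.2-.5,145+(y+.5)/4.2-.5)
P=[onz(t,*T(*p),.186)[:2] for p in [(64,457),(710,397),(645,45),(70,92)]]
Q=[onz(s,*S(*p),.186)[:2] for p in [(37,268),(437,322),(120,37)]]
np.set_printoptions(precision=4,suppress=True)
print("top FL FR BR BL",*P); print("scene FR BR FL?",*Q)
print("tri FR",tri(t,T(710,397),s,S(37,268)),"BR",tri(t,T(645,45),s,S(437,322)))
print("tab end",onz(t,*T(345,560),.1)[:2],tri(t,T(345,560),s,S(68,353)))
for a,b in((0,1),(1,2),(3,0),(3,2)):
    d=P[a]-P[b]; print(a,b,np.linalg.norm(d),np.degrees(np.arctan2(d[1],d[0])))
d=Q[0]-Q[1];print(np.linalg.norm(d),np.degrees(np.arctan2(d[1],d[0])))
d=Q[2]-Q[0];print(np.linalg.norm(d),np.degrees(np.arctan2(d[1],d[0])))
E
python3 m.py
```

```text
top FL FR BR BL [0.6875 0.2896] [0.6304 0.0356] [ 0.8368 -0.0103] [0.8951 0.2433]
scene FR BR FL? [0.6369 0.0312] [ 0.8422 -0.0106] [0.6918 0.2792]
tri FR (array([0.6356, 0.0347, 0.182 ]), np.float64(0.0034468381859349773)) BR (array([ 0.8409, -0.0108,  0.1845]), np.float64(0.003801037818665062))
tab end [0.6649 0.1866] (array([0.6818, 0.1689, 0.0348]), np.float64(0.056050306148903314))
0 1 0.2603048162548157 77.34547126465283
1 2 0.21138851514013615 167.45466516790296
3 0 0.2127600829525259 -12.570292268876218
3 2 0.26021836975380963 77.04343943076408
0.20953995322805333 168.48333241249964
0.25395687254789084 77.50518182935915
```

```bash
cat >> m.py <<'E'
print('----')
a=np.radians(-12.6); X=np.array([np.cos(a),np.sin(a),0]); Y=np.array([-X[1],X[0],0]); Z=np.array([0,0,1])
O=np.array([.7874,.1337,0])
for y in (.015,.025,.035):
    ax=O-.101*X+y*Y+.055*Z; d=-np.sin(np.radians(35))*X+np.cos(np.radians(35))*Z
    pts=[ax,ax+.04*d,ax+.062*d]
    print(y,"top",[(round((u-165+.5)*6-.5),round((v-130+.5)*6-.5)) for u,v in proj(t,pts)],"sc",[(round((u-280+.5)*4.2-.5),round((v-145+.5)*4.2-.5)) for u,v in proj(s,pts)])
E
python3 m.py | sed '1,/----/d'
```

```text
0.015 top [(372, 565), (369, 562), (368, 560)] sc [(118, 300), (85, 254), (66, 228)]
0.025 top [(349, 567), (346, 564), (344, 562)] sc [(121, 290), (88, 245), (69, 219)]
0.035 top [(327, 569), (323, 566), (321, 564)] sc [(123, 281), (91, 236), (72, 210)]
```

Emit:
{"name": "drive_tool", "arguments": {"steps": [[-5,0,0,7.2,1],[-5,0,0,7.2,1],[-5,0,0,7.2,1],[-5,0,0,7.2,1],[-5,0,0,7.2,1],[0,-4.6,-0.7,0,1],[0,-4.6,-0.7,0,1],[0,-4.6,-0.7,0,1],[0,-4.6,-0.7,0,1],[0,-4.6,-0.7,0,1]]}}

```text
time: 1.1
eef_pos: [0.3537, -0.3999, 0.4806]
tcp_rot: [-0.703, 0.077, 0.703, 0.077]
contact_force: [1.9, -0.3, -0.4]
opening: 0.999
```

Emit:
{"name": "drive_tool", "arguments": {"steps": [[0,-4.6,-0.7,0,1],[0,-4.6,-0.7,0,1],[0,-4.6,-0.7,0,1],[0,-4.6,-0.7,0,1],[0,-4.6,-0.7,0,1],[0,-4.6,-0.7,0,1],[0,-4.6,-0.7,0,1],[0,-4.6,-0.7,0,1],[0,-4.6,-0.7,0,1]]}}

```text
time: 2.0
eef_pos: [0.5044, -0.0092, 0.4809]
tcp_rot: [-0.703, 0.077, 0.703, 0.077]
contact_force: [0.2, -0.7, -0.3]
opening: 1.003
```

```bash
cat > st.py <<'E'
from h import *
np.set_printoptions(precision=3,suppress=True)
s=readout.get_state(); M=R.from_quat(s["tcp_rot"]).as_matrix()
print("t",s["time"],"q",s["qpos"],"p",s["eef_pos"],"F",s["contact_force"],"op",s["opening"]);print(M)
E
python3 st.py
```

```text
t 2.0 q [-0.219 -0.172  1.614 -0.     1.701  1.569] p [ 0.504 -0.009  0.481] F [ 0.157 -0.68  -0.296] op 1.0028119529027595
[[-0.    -0.216 -0.976]
 [-0.    -0.976  0.216]
 [-1.     0.     0.   ]]
```

Emit:
{"name": "drive_tool", "arguments": {"steps": [[-5,0,0,0,1],[-5,0,0,0,1],[-5,0,0,0,1],[-5,0,0,0,1],[-5,0,0,0,1]]}}

```text
time: 2.5
eef_pos: [0.5037, -0.0109, 0.733]
tcp_rot: [-0.703, 0.077, 0.703, 0.077]
contact_force: [1.4, -0.5, 1.0]
opening: 0.999
```

```bash
python3 st.py
```

```text
t 2.5 q [-0.223  0.011  0.974 -0.     2.156  1.565] p [ 0.504 -0.011  0.733] F [ 1.385 -0.546  1.017] op 0.999314858724127
[[-0.    -0.216 -0.977]
 [ 0.    -0.977  0.216]
 [-1.     0.     0.   ]]
```

Emit:
{"name": "drive_tool", "arguments": {"steps": [[-4,0,0,0,1],[-4,0,0,0,1],[-4,0,0,0,1],[-4,0,0,0,1]]}}

```text
time: 2.9
eef_pos: [0.4968, -0.011, 0.8744]
tcp_rot: [0.703, -0.077, -0.702, -0.077]
contact_force: [5.6, 8.2, 82.5]
opening: 1.003
```

```bash
python3 st.py
```

```text
t 2.9 q [-0.227  0.365  0.21   0.002  2.566  1.563] p [ 0.497 -0.011  0.874] F [ 5.613  8.155 82.469] op 1.003360759879257
[[ 0.002 -0.216 -0.976]
 [ 0.001 -0.976  0.216]
 [-1.    -0.001 -0.001]]
```

Emit:
{"name": "drive_tool", "arguments": {"steps": [[-0.5,0,0,0,1],[-0.5,0,0,0,1],[-0.5,0,0,0,1]]}}

```text
time: 3.2
eef_pos: [0.4896, -0.0105, 0.8798]
tcp_rot: [0.707, -0.077, -0.699, -0.077]
contact_force: [-0.0, 0.0, 0.3]
opening: 1.0
```

```bash
python3 st.py
```

```text
t 3.2 q [-0.23   0.353  0.21   0.003  2.567  1.561] p [ 0.49 -0.01  0.88] F [-0.018  0.012  0.341] op 1.0003191415695112
[[ 0.012 -0.216 -0.976]
 [-0.001 -0.976  0.216]
 [-1.    -0.002 -0.012]]
```

Emit:
{"name": "drive_tool", "arguments": {"steps": [[-2,0,0,0,1],[-2,0,0,0,1],[-2,0,0,0,1],[-2,0,0,0,1]]}}

```text
time: 3.6
eef_pos: [0.4573, -0.0099, 0.8995]
tcp_rot: [0.714, -0.076, -0.691, -0.077]
contact_force: [-0.3, -0.0, 0.4]
opening: 0.999
```

```bash
python3 st.py
```

```text
t 3.6 q [-0.248  0.31   0.21   0.013  2.589  1.551] p [ 0.457 -0.01   0.899] F [-0.308 -0.027  0.433] op 0.9987310853433092
[[ 0.033 -0.216 -0.976]
 [-0.001 -0.976  0.216]
 [-0.999 -0.006 -0.032]]
```

Emit:
{"name": "drive_tool", "arguments": {"steps": [[-4.4,0,-2.2,0,1],[-4.4,0,-2.2,0,1],[-4.4,0,-2.2,0,1]]}}

```text
time: 3.9
eef_pos: [0.4566, -0.0224, 0.9054]
tcp_rot: [0.729, -0.075, -0.676, -0.079]
contact_force: [-0.1, -0.1, 0.2]
opening: 1.001
```

```bash
python3 st.py; python3 - <<'E'
from h import *
import pickle
np.set_printoptions(precision=3,suppress=True)
t=pickle.load(open("top.pkl","rb")); s=pickle.load(open("scene.pkl","rb"))
for z in(.4,.5,.6,.7):
    print(z,[onz(s,a/1.4,b/1.4,z) for a,b in((480,60),(590,400))],[onz(t,a/1.4,b/1.4,z) for a,b in((480,25),(700,2))])
E
```

```text
t 3.9 q [-0.282  0.298  0.21   0.034  2.56   1.536] p [ 0.457 -0.022  0.905] F [-0.084 -0.109  0.197] op 1.0009071007063752
[[ 0.076 -0.216 -0.974]
 [-0.003 -0.976  0.216]
 [-0.997 -0.014 -0.075]]
0.4 [array([0.794, 0.551, 0.4  ]), array([ 0.779, -0.388,  0.4  ])] [array([ 1.019, -0.285,  0.4  ]), array([ 1.005, -0.852,  0.4  ])]
0.5 [array([0.745, 0.188, 0.5  ]), array([ 0.734, -0.479,  0.5  ])] [array([ 0.85, -0.19,  0.5 ]), array([ 0.838, -0.665,  0.5  ])]
0.6 [array([ 0.695, -0.176,  0.6  ]), array([ 0.688, -0.57 ,  0.6  ])] [array([ 0.681, -0.095,  0.6  ]), array([ 0.671, -0.477,  0.6  ])]
0.7 [array([ 0.645, -0.54 ,  0.7  ]), array([ 0.643, -0.66 ,  0.7  ])] [array([0.512, 0.   , 0.7  ]), array([ 0.505, -0.29 ,  0.7  ])]
```

Emit:
{"name": "drive_tool", "arguments": {"steps": [[-4.3,1,-2.2,0,1],[-4.3,1,-2.2,0,1],[-4.3,1,-2.2,0,1],[-4.3,1,-2.2,0,1]]}}

```text
time: 4.3
eef_pos: [0.4423, -0.071, 0.9181]
tcp_rot: [0.749, -0.075, -0.653, -0.079]
contact_force: [-0.3, 0.1, 0.4]
opening: 1.001
```

```bash
python3 st.py
```

```text
t 4.3 q [-0.412  0.271  0.21   0.08   2.531  1.445] p [ 0.442 -0.071  0.918] F [-0.315  0.113  0.358] op 1.0008392578693193
[[ 0.135 -0.215 -0.967]
 [-0.009 -0.976  0.216]
 [-0.991 -0.02  -0.134]]
```

Emit:
{"name": "drive_tool", "arguments": {"steps": [[-3.5,0,-3.5,0,1],[-3.5,0,-3.5,0,1],[-3.5,0,-3.5,0,1],[-3.5,0,-3.5,0,1],[-3.5,0,-3.5,0,1]]}}

```text
time: 4.8
eef_pos: [0.4872, -0.088, 0.9097]
tcp_rot: [0.777, -0.076, -0.62, -0.077]
contact_force: [-0.3, -0.4, -0.1]
opening: 0.998
```

```bash
python3 st.py
```

```text
t 4.8 q [-0.42   0.3    0.211  0.105  2.417  1.454] p [ 0.487 -0.088  0.91 ] F [-0.327 -0.375 -0.093] op 0.9984101565085017
[[ 0.219 -0.213 -0.952]
 [-0.022 -0.977  0.213]
 [-0.975 -0.026 -0.219]]
```

Emit:
{"name": "drive_tool", "arguments": {"steps": [[-4,-0.5,-2.9,0,1],[-4,-0.5,-2.9,0,1],[-4,-0.5,-2.9,0,1],[-4,-0.5,-2.9,0,1],[-4,-0.5,-2.9,0,1],[-4,-0.5,-2.9,0,1],[-4,-0.5,-2.9,0,1],[-4,-0.5,-2.9,0,1]]}}

```text
time: 5.6
eef_pos: [0.474, -0.0639, 0.9459]
tcp_rot: [0.824, -0.077, -0.556, -0.075]
contact_force: [-0.3, 0.0, -0.6]
opening: 1.001
```

```bash
python3 st.py
```

```text
t 5.6 q [-0.402  0.239  0.211  0.142  2.32   1.504] p [ 0.474 -0.064  0.946] F [-0.333  0.044 -0.583] op 1.0012939723490013
[[ 0.369 -0.21  -0.905]
 [-0.044 -0.977  0.209]
 [-0.928 -0.037 -0.37 ]]
```

Emit:
{"name": "drive_tool", "arguments": {"steps": [[-3.1,-0.4,-3.8,0,1],[-3.1,-0.4,-3.8,0,1],[-3.1,-0.4,-3.8,0,1],[-3.1,-0.4,-3.8,0,1],[-3.1,-0.4,-3.8,0,1],[-3.1,-0.4,-3.8,0,1],[-3.1,-0.4,-3.8,0,1],[-3.1,-0.4,-3.8,0,1],[-3.1,-0.4,-3.8,0,1]]}}

```text
time: 6.5
eef_pos: [0.505, -0.0639, 0.9744]
tcp_rot: [0.876, -0.076, -0.471, -0.072]
contact_force: [-1.0, 0.1, -0.4]
opening: 0.999
```

```bash
python3 st.py
```

```text
t 6.5 q [-0.402  0.224  0.211  0.181  2.136  1.53 ] p [ 0.505 -0.064  0.974] F [-0.998  0.077 -0.408] op 0.9989111573241299
[[ 0.545 -0.202 -0.814]
 [-0.066 -0.978  0.198]
 [-0.836 -0.054 -0.546]]
```

Emit:
{"name": "drive_tool", "arguments": {"steps": [[-2.5,-0.4,-4.2,0,1],[-2.5,-0.4,-4.2,0,1],[-2.5,-0.4,-4.2,0,1],[-2.5,-0.4,-4.2,0,1]]}}

```text
time: 6.9
eef_pos: [0.5225, -0.0663, 0.9889]
tcp_rot: [0.898, -0.076, -0.429, -0.07]
contact_force: [-0.1, 0.4, 0.3]
opening: 1.003
```

```bash
python3 st.py
```

```text
t 6.9 q [-0.404  0.222  0.212  0.197  2.044  1.537] p [ 0.522 -0.066  0.989] F [-0.136  0.386  0.265] op 1.0026109232204596
[[ 0.621 -0.196 -0.759]
 [-0.076 -0.979  0.191]
 [-0.78  -0.061 -0.623]]
```

```bash
cat > plan.py <<'E'
from h import *
np.set_printoptions(precision=4,suppress=True)
s=readout.get_state(); M=R.from_quat(s["tcp_rot"]).as_matrix()
a=np.radians(-12.6); X=np.array([np.cos(a),np.sin(a),0]); Y=np.array([-X[1],X[0],0]); Z=np.array([0,0,1.])
O=np.array([.7874,.1337,0]); d=-np.sin(np.radians(35))*X+np.cos(np.radians(35))*Z
f=-np.cos(np.radians(35))*X-np.sin(np.radians(35))*Z   # forward-normal of the tab
G=O-.101*X+.025*Y+.055*Z+.042*d+.002*f
tcp=G+.019*M[:,0]
pre=tcp-.12*M[:,0]
print("G",G,"tcp",tcp,"pre",pre)
print("to pre (tool cm)",100*M.T@(pre-s["eef_pos"]),"to tcp",100*M.T@(tcp-s["eef_pos"]))
E
python3 plan.py
```

```text
G [0.6692 0.1857 0.0883] tcp [0.681  0.1843 0.0734] pre [0.6064 0.1934 0.167 ]
to pre (tool cm) [ 67.3501 -22.0278  49.7831] to tcp [ 79.3501 -22.0278  49.7831]
```

Emit:
{"name": "drive_tool", "arguments": {"steps": [[3.4,-1.1,2.5,0,1],[3.4,-1.1,2.5,0,1],[3.4,-1.1,2.5,0,1],[3.4,-1.1,2.5,0,1],[3.4,-1.1,2.5,0,1],[3.4,-1.1,2.5,0,1],[3.4,-1.1,2.5,0,1],[3.4,-1.1,2.5,0,1],[3.4,-1.1,2.5,0,1],[3.4,-1.1,2.5,0,1]]}}

```text
time: 7.9
eef_pos: [0.564, 0.0578, 0.5991]
tcp_rot: [0.898, -0.075, -0.428, -0.071]
contact_force: [0.6, -0.2, -0.5]
opening: 1.003
```

```bash
python3 st.py; python3 plan.py
```

```text
t 7.9 q [-0.06  -0.351  1.644 -0.04   1.173  1.733] p [0.564 0.058 0.599] F [ 0.567 -0.244 -0.491] op 1.0025964531809117
[[ 0.622 -0.196 -0.758]
 [-0.074 -0.978  0.193]
 [-0.78  -0.063 -0.623]]
G [0.6692 0.1857 0.0883] tcp [0.681  0.1843 0.0734] pre [0.6064 0.1932 0.167 ]
to pre (tool cm) [ 35.3235 -11.3453  26.3061] to tcp [ 47.3235 -11.3453  26.3061]
```

Emit:
{"name": "drive_tool", "arguments": {"steps": [[3.5,-1.1,2.6,0,1],[3.5,-1.1,2.6,0,1],[3.5,-1.1,2.6,0,1],[3.5,-1.1,2.6,0,1],[3.5,-1.1,2.6,0,1],[3.5,-1.1,2.6,0,1],[3.5,-1.1,2.6,0,1],[3.5,-1.1,2.6,0,1],[3.5,-1.1,2.6,0,1],[2,-1,2,0,1]]}}

```text
time: 8.9
eef_pos: [0.5992, 0.1881, 0.1838]
tcp_rot: [0.896, -0.076, -0.431, -0.071]
contact_force: [0.1, -0.1, -0.3]
opening: 1.002
```

```bash
python3 st.py; python3 plan.py; python3 -c "
from h import *
save(read_camera('top'),'t2.png',(140,100,180,150),4.4)"
```

```text
t 8.9 q [ 0.228 -0.011  2.106 -0.502  0.456  2.405] p [0.599 0.188 0.184] F [ 0.051 -0.108 -0.26 ] op 1.0016307719638702
[[ 0.617 -0.197 -0.762]
 [-0.075 -0.979  0.192]
 [-0.783 -0.062 -0.619]]
G [0.6692 0.1857 0.0883] tcp [0.6809 0.1843 0.0734] pre [0.6068 0.1933 0.1674]
to pre (tool cm) [ 1.7195 -0.5588  0.5386] to tcp [13.7195 -0.5588  0.5386]
```

View pics/t2.png

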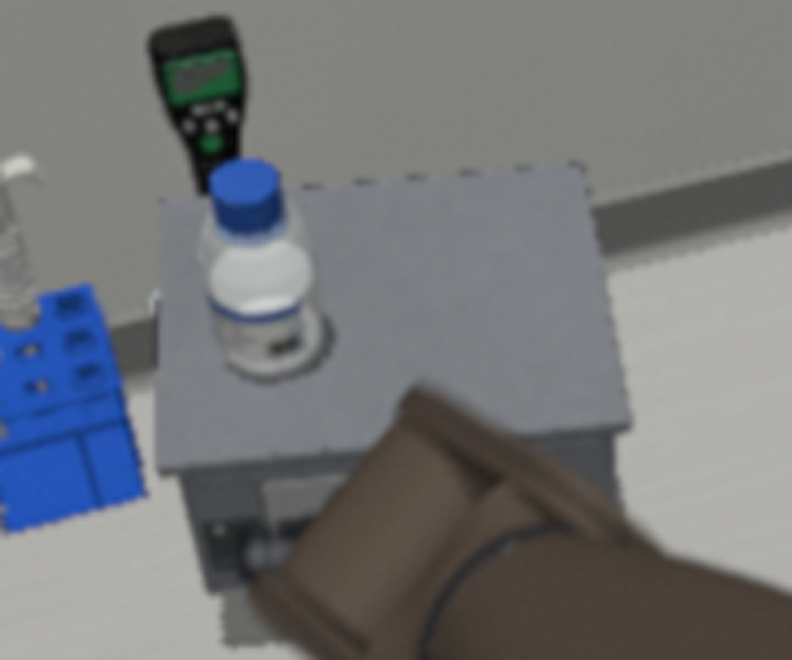

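The fingers are in front of the plate with the tab end visible at (270,548); the bottle has not moved. Before going in, I'll check joint ranges with a quick kinematic fit.

```bash
cat > kin.py <<'E'
from h import *
from scipy.optimize import least_squares
E_=lambda ax,v:R.from_euler(ax,v).as_matrix()
D=[([-1.31,.2871,1.578,0,1.2786,-.15],[.2694,-.6182,.2301]),([-.219,-.172,1.614,0,1.701,1.569],[.504,-.009,.481]),([-.223,.011,.974,0,2.156,1.565],[.504,-.011,.733]),
([-.402,.224,.211,.181,2.136,1.53],[.505,-.064,.974]),([-.06,-.351,1.644,-.04,1.173,1.733],[.564,.058,.599]),([.228,-.011,2.106,-.502,.456,2.405],[.599,.188,.184]),([-.412,.271,.21,.08,2.531,1.445],[.442,-.071,.918])]
def fk(q,p,s=1):
    L1,L2,Lt,b,z0,c,e=p; A=E_('z',q[0]); x=A@[c,b,z0]; A=A@E_('y',q[1]); x=x+A@[0,0,L1]; A=A@E_('y',q[2]); x=x+A@[e,0,L2]
    A=A@E_('z',s*q[3])@E_('y',q[4]); x=x+A@[0,0,Lt]; A=A@E_('z',q[5]); return x,A
def fit():
    out=[]
    for s in(1,-1):
        r=least_squares(lambda p:np.ravel([fk(q,p,s)[0]-x for q,x in D]),[.4,.35,.25,.1,.3,0,0]); out.append((r.cost,s,r.x,r.fun))
    return min(out,key=lambda o:o[0])
E
cat > chk.py <<'E'
from kin import *
np.set_printoptions(precision=3,suppress=True)
c,s,p,f=fit(); print(c,s,p,abs(f).max())
st=readout.get_state(); q=np.array(st["qpos"]); x,A=fk(q,p,s); M=R.from_quat(st["tcp_rot"]).as_matrix()
print("tool x model",A[:,2],"meas",M[:,0]); C=A.T@M; print(C)
X=np.array([.976,-.218,0]);Y=np.array([.218,.976,0]);tcp=np.array([.681,.1843,.0734])
for n,t in(("grasp",tcp),("bolt",tcp-.05*Y),("open",tcp-.05*Y-.075*X),("out",tcp-.05*Y-.075*X-.08*M[:,0]),("out2",tcp-.05*Y-.075*X-.14*M[:,0])):
    r=least_squares(lambda v:np.r_[(fk(v,p,s)[0]-t)*5,np.ravel(fk(v,p,s)[1]@C-M)],q); print(n,r.cost,r.x)
E
python3 chk.py
```

```text
4.0553930971693943e-07 1 [0.443 0.572 0.249 0.101 0.24  0.    0.021] 0.0005031096401886259
tool x model [ 0.611 -0.075 -0.788] meas [ 0.611 -0.075 -0.788]
[[ 0. -1. -0.]
 [-0.  0. -1.]
 [ 1.  0. -0.]]
grasp 9.160186206620104e-21 [ 0.188  0.319  1.968 -0.732  0.285  2.626]
bolt 1.3076237237200618e-19 [ 0.102  0.271  2.031 -0.637  0.233  2.469]
open 4.8450775752479556e-20 [ 0.153  0.146  2.184 -0.798  0.236  2.671]
out 1.6861244558119356e-18 [ 0.185 -0.073  2.264 -0.556  0.361  2.44 ]
out2 7.304342092393793e-27 [ 0.214 -0.237  2.305 -0.455  0.481  2.346]
```

```bash
cat > c2.py <<'E'
from kin import *
np.set_printoptions(precision=3,suppress=True)
c,s,p,f=fit()
st=readout.get_state(); q=np.array(st["qpos"]); x,A=fk(q,p,s); M=R.from_quat(st["tcp_rot"]).as_matrix(); C=A.T@M
for t in([.55,.19,.15],[.55,.1,.15],[.58,.1,.1],[.55,.1,.08],[.58,.05,.08],[.52,.05,.1],[.52,.0,.1]):
    r=least_squares(lambda v:np.r_[(fk(v,p,s)[0]-t)*5,np.ravel(fk(v,p,s)[1]@C-M)],q); print(t,r.cost,r.x,100*M.T@(np.array(t)-st["eef_pos"]))
E
python3 c2.py
```

```text
[0.55, 0.19, 0.15] 8.468313965470676e-31 [ 0.257 -0.059  2.221 -0.598  0.417  2.529] [-0.608  0.941  5.352]
[0.55, 0.1, 0.15] 3.910858053107557e-21 [ 0.045 -0.144  2.299 -0.308  0.346  2.09 ] [0.07  9.749 3.631]
[0.58, 0.1, 0.1] 1.3659766379577518e-23 [ 0.042  0.023  2.254 -0.456  0.231  2.243] [5.843 9.454 4.396]
[0.55, 0.1, 0.08] 6.250124835443444e-21 [ 0.045 -0.001  2.326 -0.577  0.19   2.368] [ 5.585 10.163  7.921]
[0.58, 0.05, 0.08] 1.3663991472941342e-30 [-0.075  0.041  2.284 -0.188  0.157  1.89 ] [ 7.796 14.465  4.665]
[0.52, 0.05, 0.1] 3.7164701433202087e-28 [-0.088 -0.151  2.416 -0.101  0.214  1.793] [ 2.553 15.528  8.039]
[0.52, 0.0, 0.1] 3.2477713336234486e-25 [-0.226 -0.167  2.43   0.286  0.227  1.306] [ 2.929 20.421  7.083]
```

Emit:
{"name": "drive_tool", "arguments": {"steps": [[0,1.7,2,0,1],[0,1.7,2,0,1],[1,1.7,1.3,0,1],[1.2,1.7,1,0,1],[1.2,1.7,0.8,0,1],[1.2,1.7,0.8,0,1],[1,0,0,0,1],[0,0,0,0,1]]}}

```text
time: 9.75
eef_pos: [0.5561, 0.1025, 0.0992]
tcp_rot: [0.895, -0.08, -0.433, -0.07]
contact_force: [0.1, -0.3, 0.4]
opening: 1.0
```

```bash
python3 st.py; python3 plan.py; python3 chk.py
```

```text
t 9.75 q [ 0.054 -0.027  2.305 -0.516  0.237  2.314] p [0.556 0.102 0.099] F [ 0.092 -0.303  0.363] op 1.000322706931725
[[ 0.611 -0.204 -0.765]
 [-0.083 -0.977  0.194]
 [-0.787 -0.056 -0.614]]
G [0.6692 0.1857 0.0883] tcp [0.6808 0.1842 0.0733] pre [0.6074 0.1941 0.1677]
to pre (tool cm) [ -3.0113 -10.3808  -6.3541] to tcp [  8.9887 -10.3808  -6.3541]
4.0553930971693943e-07 1 [0.443 0.572 0.249 0.101 0.24  0.    0.021] 0.0005031096401886259
tool x model [ 0.611 -0.083 -0.787] meas [ 0.611 -0.083 -0.787]
[[ 0. -1. -0.]
 [-0.  0. -1.]
 [ 1.  0.  0.]]
grasp 4.9591537077034565e-23 [ 0.191  0.321  1.966 -0.755  0.292  2.654]
bolt 4.824261917695587e-30 [ 0.105  0.272  2.03  -0.669  0.238  2.506]
open 2.373148076630613e-20 [ 0.157  0.148  2.183 -0.826  0.244  2.703]
out 1.7704351755022714e-30 [ 0.191 -0.07   2.262 -0.582  0.367  2.471]
out2 2.357359563421647e-22 [ 0.221 -0.233  2.302 -0.478  0.486  2.375]
```

Emit:
{"name": "drive_tool", "arguments": {"steps": [[1.2,1.2,0.4,0,1],[1.2,1.2,0.4,0,1],[1.2,1.2,0.4,0,1],[1,1.2,0.4,0,1],[0,0,0,0,1]]}}

```text
time: 10.25
eef_pos: [0.5599, 0.0652, 0.0811]
tcp_rot: [0.884, -0.092, -0.453, -0.065]
contact_force: [1.2, -0.4, 0.2]
opening: 1.001
```

```bash
python3 st.py; python3 plan.py; python3 chk.py|tail -5
```

```text
t 10.25 q [-0.023  0.01   2.297 -0.4    0.238  2.142] p [0.56  0.065 0.081] F [ 1.175 -0.41   0.163] op 1.0010964267459468
[[ 0.573 -0.222 -0.789]
 [-0.105 -0.975  0.198]
 [-0.813 -0.031 -0.581]]
G [0.6692 0.1857 0.0883] tcp [0.6801 0.1838 0.0728] pre [0.6113 0.1963 0.1704]
to pre (tool cm) [ -5.6919 -14.191   -6.6563] to tcp [  6.3081 -14.191   -6.6563]
grasp 1.7974188362174372e-21 [ 0.197  0.33   1.938 -0.663  0.357  2.568]
bolt 3.583680463476179e-28 [ 0.114  0.281  2.003 -0.594  0.307  2.438]
open 5.041663297230449e-31 [ 0.165  0.157  2.156 -0.712  0.307  2.597]
out 3.484026640404952e-21 [ 0.202 -0.05   2.225 -0.54   0.437  2.437]
out2 1.954204791318222e-22 [ 0.234 -0.201  2.256 -0.462  0.555  2.367]
```

Emit:
{"name": "drive_tool", "arguments": {"steps": [[-2,-2.4,0,0,1],[-2,-2.4,0,0,1],[-1.7,-2.4,-1.3,0,1],[0,-2.4,-1.8,0,1],[0,-2.4,-1.8,0,1],[0,-2.2,-1.6,0,1],[2,0,0,0,1],[2,0,0,0,1],[1,0,0,0,1],[0,0,0,0,1]]}}

```text
time: 11.25
eef_pos: [0.6372, 0.1918, 0.1263]
tcp_rot: [0.884, -0.092, -0.455, -0.064]
contact_force: [-0.6, 0.1, -0.4]
opening: 1.0
```

```bash
python3 st.py; python3 plan.py; python3 -c "
from h import *
save(read_camera('top'),'t3.png',(150,130,140,110),5.6)"
```

```text
t 11.25 q [ 0.227  0.172  2.014 -0.571  0.441  2.487] p [0.637 0.192 0.126] F [-0.553  0.083 -0.368] op 0.9995940165225248
[[ 0.57  -0.221 -0.792]
 [-0.105 -0.975  0.197]
 [-0.815 -0.029 -0.578]]
G [0.6692 0.1857 0.0883] tcp [0.68   0.1837 0.0728] pre [0.6116 0.1963 0.1706]
to pre (tool cm) [-5.1126 -0.0032 -0.4458] to tcp [ 6.8874 -0.0032 -0.4458]
```

View pics/t3.png

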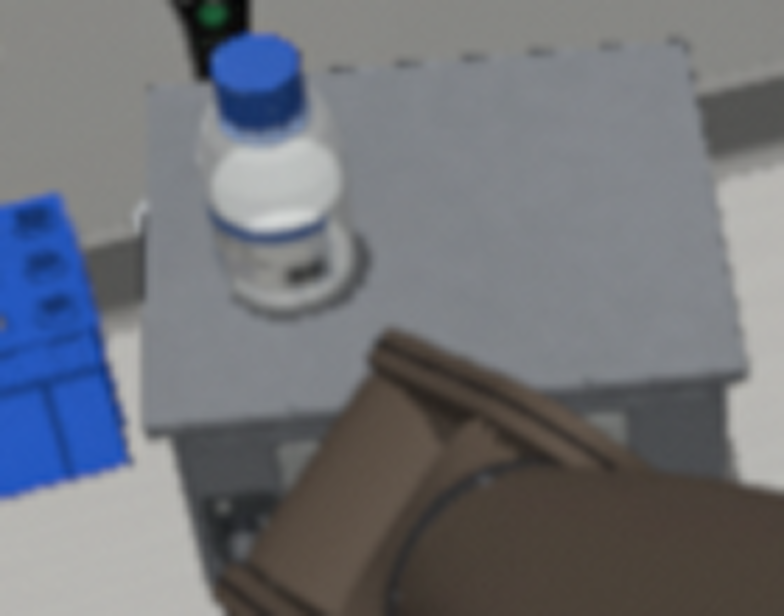

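The wrist hides the tab, and the bottle is still in place. I'll go in slowly and watch the force.

Emit:
{"name": "drive_tool", "arguments": {"steps": [[1.2,0,-0.2,0,1],[1.2,0,0,0,1],[1.2,0,0,0,1],[1,0,0,0,1],[0,0,0,0,1]]}}

```text
time: 11.8
eef_pos: [0.6651, 0.1857, 0.089]
tcp_rot: [0.883, -0.093, -0.455, -0.064]
contact_force: [-0.5, 0.3, -0.1]
opening: 1.0
```

Emit:
{"name": "drive_tool", "arguments": {"steps": [[0.8,0,0,0,1],[0.8,0,0,0,1],[0.6,0,0,0,1],[0,0,0,0,1]]}}

```text
time: 12.2
eef_pos: [0.6779, 0.1838, 0.0723]
tcp_rot: [0.884, -0.092, -0.454, -0.064]
contact_force: [-0.4, -0.5, 0.0]
opening: 0.997
```

```bash
python3 st.py; python3 plan.py
```

```text
t 12.2 q [ 0.197  0.326  1.945 -0.661  0.358  2.565] p [0.678 0.184 0.072] F [-0.429 -0.457  0.001] op 0.9974582226620851
[[ 0.57  -0.222 -0.791]
 [-0.105 -0.975  0.197]
 [-0.815 -0.029 -0.579]]
G [0.6692 0.1857 0.0883] tcp [0.68   0.1837 0.0728] pre [0.6116 0.1964 0.1706]
to pre (tool cm) [-11.916   -0.0432  -0.198 ] to tcp [ 0.084  -0.0432 -0.198 ]
```

Emit:
{"name": "drive_tool", "arguments": {"steps": [[0,0,0,0,0.3],[0,0,0,0,0.3],[0,0,0,0,0.3],[0,0,0,0,0.3],[0,0,0,0,0.3]], "force": 40}}

```text
time: 12.7
eef_pos: [0.678, 0.1841, 0.0736]
tcp_rot: [0.884, -0.092, -0.454, -0.064]
contact_force: [0.7, 0.5, -0.2]
opening: 0.302
```

Emit:
{"name": "drive_tool", "arguments": {"steps": [[0,0,0,0,0],[0,0,0,0,0],[0,0,0,0,0],[0,0,0,0,0]]}}

```text
time: 13.1
eef_pos: [0.678, 0.1843, 0.0736]
tcp_rot: [0.884, -0.092, -0.454, -0.064]
contact_force: [-1.8, 3.2, 2.9]
opening: 0.137
```

```bash
python3 st.py
```

```text
t 13.1 q [ 0.198  0.324  1.945 -0.661  0.359  2.564] p [0.678 0.184 0.074] F [-1.781  3.212  2.856] op 0.13747750659290314
[[ 0.571 -0.221 -0.791]
 [-0.105 -0.975  0.196]
 [-0.814 -0.029 -0.58 ]]
```

Emit:
{"name": "drive_tool", "arguments": {"steps": [[0,0.2,0,0,0],[0,0.3,0,0,0],[0,0.3,0,0,0],[0,0.3,0,0,0],[0,0.2,0,0,0],[0,0,0,0,0]], "force": 60}}

```text
time: 13.7
eef_pos: [0.6757, 0.1742, 0.0738]
tcp_rot: [0.885, -0.089, -0.452, -0.065]
contact_force: [1.6, 12.4, 0.5]
opening: 0.128
```

Emit:
{"name": "drive_tool", "arguments": {"steps": [[0,0.2,0,0,0],[0,0.1,0,0,0],[0,0,0,0,0]]}}

```text
time: 14.0
eef_pos: [0.6757, 0.1736, 0.0739]
tcp_rot: [0.886, -0.087, -0.451, -0.066]
contact_force: [4.8, 18.9, -2.5]
opening: 0.131
```

Emit:
{"name": "drive_tool", "arguments": {"steps": [[0,0.2,0,0,0],[0,0.2,0,0,0],[0,0,0,0,0]]}}

```text
time: 14.3
eef_pos: [0.6754, 0.1725, 0.0739]
tcp_rot: [0.886, -0.084, -0.45, -0.067]
contact_force: [8.1, 27.6, -6.1]
opening: 0.134
```

Emit:
{"name": "drive_tool", "arguments": {"steps": [[0,-0.3,0,0,0],[0,-0.3,0,0,0],[0,-0.3,0,0,0],[0,-0.3,0,0,0],[0,-0.3,0,0,0],[0,-0.3,0,0,0],[0,0,0,0,0]]}}

```text
time: 15.0
eef_pos: [0.677, 0.1801, 0.0736]
tcp_rot: [0.883, -0.094, -0.455, -0.063]
contact_force: [-5.3, -2.9, 6.5]
opening: 0.13
```

Emit:
{"name": "drive_tool", "arguments": {"steps": [[0,-0.2,0,0,0],[0,-0.3,0,0,0],[0,0,0,0,0]]}}

```text
time: 15.3
eef_pos: [0.6778, 0.1838, 0.0735]
tcp_rot: [0.883, -0.095, -0.455, -0.062]
contact_force: [-7.6, -7.3, 8.1]
opening: 0.13
```

Emit:
{"name": "drive_tool", "arguments": {"steps": [[0,-0.2,0,0,0],[0,-0.2,0,0,0],[0,-0.2,0,0,0],[0,0,0,0,0]]}}

```text
time: 15.7
eef_pos: [0.6781, 0.1852, 0.0734]
tcp_rot: [0.882, -0.1, -0.457, -0.061]
contact_force: [-13.6, -20.6, 14.3]
opening: 0.131
```

Emit:
{"name": "drive_tool", "arguments": {"steps": [[0,0.4,0,0,0],[0,0.4,0,0,0],[0,0.4,0,0,0],[0,0.4,0,0,0],[0,0.3,0,0,0],[0,0.3,0,0,0],[0,0.3,0,0,0],[0,0.2,0,0,0],[0,0,0,0,0]]}}

```text
time: 16.6
eef_pos: [0.6742, 0.1671, 0.0736]
tcp_rot: [0.884, -0.092, -0.453, -0.064]
contact_force: [-3.1, 5.5, 3.5]
opening: 0.134
```

Still running (5.5 N); I'll pull on to the stop.

Emit:
{"name": "drive_tool", "arguments": {"steps": [[0,0.3,0,0,0],[0,0.2,0,0,0],[0,0.2,0,0,0],[0,0,0,0,0]]}}

```text
time: 17.0
eef_pos: [0.6738, 0.1653, 0.0738]
tcp_rot: [0.886, -0.087, -0.451, -0.066]
contact_force: [4.5, 22.5, -1.6]
opening: 0.132
```

Emit:
{"name": "drive_tool", "arguments": {"steps": [[0,-0.3,0,0,0],[0,-0.3,0,0,0],[0,-0.3,0,0,0],[0,-0.3,0,0,0],[0,-0.3,0,0,0],[0,-0.3,0,0,0],[0,-0.3,0,0,0],[0,-0.3,0,0,0],[0,-0.2,0,0,0],[0,0,0,0,0]]}}

```text
time: 18.0
eef_pos: [0.6764, 0.1775, 0.0734]
tcp_rot: [0.882, -0.1, -0.457, -0.061]
contact_force: [-15.4, -19.2, 15.7]
opening: 0.132
```

Emit:
{"name": "drive_tool", "arguments": {"steps": [[0,0.4,0,0,0],[0,0.4,0,0,0],[0,0.4,0,0,0],[0,0.4,0,0,0],[0,0.4,0,0,0],[0,0.4,0,0,0],[0,0.4,0,0,0],[0,0.4,0,0,0],[0,0.2,0,0,0],[0,0,0,0,0]]}}

```text
time: 19.0
eef_pos: [0.6721, 0.1574, 0.0738]
tcp_rot: [0.886, -0.087, -0.451, -0.066]
contact_force: [3.6, 21.6, 0.0]
opening: 0.136
```

Emit:
{"name": "drive_tool", "arguments": {"steps": [[0,-0.3,0,0,0],[0,-0.3,0,0,0],[0,-0.3,0,0,0],[0,-0.3,0,0,0],[0,-0.3,0,0,0],[0,-0.3,0,0,0],[0,-0.3,0,0,0],[0,-0.3,0,0,0],[0,-0.2,0,0,0],[0,0,0,0,0]]}}

```text
time: 20.0
eef_pos: [0.6747, 0.1698, 0.0734]
tcp_rot: [0.882, -0.1, -0.457, -0.061]
contact_force: [-16.2, -19.8, 15.2]
opening: 0.133
```

Emit:
{"name": "drive_tool", "arguments": {"steps": [[0,0.4,0,0,0],[0,0.4,0,0,0],[0,0.4,0,0,0],[0,0.4,0,0,0],[0,0.4,0,0,0],[0,0.4,0,0,0],[0,0.4,0,0,0],[0,0.4,0,0,0],[0,0.4,0,0,0],[0,0.4,0,0,0]]}}

```text
time: 21.0
eef_pos: [0.6683, 0.1396, 0.0737]
tcp_rot: [0.885, -0.091, -0.452, -0.065]
contact_force: [-4.8, 20.9, 5.6]
opening: 0.132
```

Emit:
{"name": "drive_tool", "arguments": {"steps": [[0,0.3,0,0,0],[0,0.2,0,0,0],[0,0,0,0,0]]}}

```text
time: 21.3
eef_pos: [0.6682, 0.1396, 0.0738]
tcp_rot: [0.886, -0.086, -0.45, -0.067]
contact_force: [2.1, 24.3, 1.2]
opening: 0.135
```

```bash
python3 st.py
```

```text
t 21.3 q [ 0.116  0.275  2.011 -0.588  0.292  2.433] p [0.668 0.14  0.074] F [ 2.117 24.338  1.158] op 0.13527490734046066
[[ 0.58  -0.213 -0.786]
 [-0.093 -0.976  0.196]
 [-0.809 -0.04  -0.586]]
```

Emit:
{"name": "drive_tool", "arguments": {"steps": [[0,-0.2,0,0,0],[-0.15,0,0.2,0,0],[-0.3,0,0.4,0,0],[-0.3,0,0.4,0,0],[-0.3,0,0.4,0,0],[-0.3,0,0.4,0,0],[-0.3,0,0.4,0,0],[-0.3,0,0.4,0,0],[-0.3,0,0.4,0,0],[0,0,0,0,0]]}}

```text
time: 22.3
eef_pos: [0.6313, 0.1478, 0.0738]
tcp_rot: [0.886, -0.088, -0.451, -0.066]
contact_force: [2.1, 18.0, 0.5]
opening: 0.129
```

```bash
python3 st.py
```

```text
t 22.3 q [ 0.142  0.214  2.087 -0.651  0.297  2.516] p [0.631 0.148 0.074] F [ 2.082 18.006  0.484] op 0.1293509557319241
[[ 0.577 -0.215 -0.788]
 [-0.096 -0.976  0.196]
 [-0.811 -0.037 -0.584]]
```

Emit:
{"name": "drive_tool", "arguments": {"steps": [[-0.3,0,0.4,0,0],[-0.3,0,0.4,0,0],[-0.3,0,0.4,0,0],[-0.3,0,0.4,0,0],[-0.3,0,0.4,0,0],[-0.3,0,0.4,0,0],[-0.3,-0.2,0.4,0,0],[0,0,0,0,0]]}}

```text
time: 23.1
eef_pos: [0.5966, 0.1555, 0.0737]
tcp_rot: [0.885, -0.09, -0.453, -0.065]
contact_force: [1.0, 13.1, -0.5]
opening: 0.13
```

```bash
python3 st.py
```

```text
t 23.1 q [ 0.171  0.157  2.155 -0.704  0.308  2.592] p [0.597 0.156 0.074] F [ 0.976 13.139 -0.5  ] op 0.130082021870658
[[ 0.573 -0.218 -0.79 ]
 [-0.1   -0.975  0.196]
 [-0.813 -0.033 -0.581]]
```

Emit:
{"name": "drive_tool", "arguments": {"steps": [[0,-0.2,0,0,0],[0,0,0,0,0.5],[0,0,0,0,0.5],[0,0,0,0,0.5],[0,0,0,0,0.5],[0,0,0,0,0.5]]}}

```text
time: 23.7
eef_pos: [0.5971, 0.1549, 0.0737]
tcp_rot: [0.884, -0.093, -0.454, -0.065]
contact_force: [-0.6, -0.5, 0.6]
opening: 0.494
```

```bash
python3 st.py
```

```text
t 23.7 q [ 0.171  0.158  2.152 -0.708  0.314  2.598] p [0.597 0.155 0.074] F [-0.555 -0.476  0.615] op 0.49397039755849664
[[ 0.571 -0.222 -0.79 ]
 [-0.105 -0.975  0.198]
 [-0.814 -0.03  -0.58 ]]
```

Emit:
{"name": "drive_tool", "arguments": {"steps": [[-1,0,0,0,0.5],[-1.5,0,0,0,0.5],[-2,0,0,0,0.5],[-2.5,0,0,0,0.5],[-2.5,0,0,0,0.5],[-2.5,0,0,0,0.5],[-2.5,2,0,0,0.5],[-2.5,3,0,0,0.5],[-2.5,3,0,0,0.5],[-1,2,0,0,0.5]]}}

```text
time: 24.7
eef_pos: [0.4571, 0.0789, 0.2404]
tcp_rot: [0.885, -0.091, -0.452, -0.064]
contact_force: [0.7, 0.3, 0.9]
opening: 0.501
```

Emit:
{"name": "drive_tool", "arguments": {"steps": [[-2,3,0,0,0.5],[-2,3,0,0,0.5],[-2,3,0,0,0.5],[-2,3,0,0,0.5],[-2,3,0,0,0.5],[0,0,0,0,0.5],[0,0,0,0,0.5]]}}

```text
time: 25.4
eef_pos: [0.3866, -0.0589, 0.3146]
tcp_rot: [0.882, -0.093, -0.458, -0.065]
contact_force: [-0.4, -0.9, 0.2]
opening: 0.498
```

```bash
python3 st.py; python3 -c "
from h import *
a=read_camera('top');b=read_camera('scene')
import pickle;pickle.dump(a,open('top_end.pkl','wb'))
save(a,'t4.png',(130,120,150,125),5.2); save(b,'s4.png',s=1.4)"
```

```text
t 25.4 q [-0.55  -0.896  2.428  0.239  1.045  1.196] p [ 0.387 -0.059  0.315] F [-0.435 -0.932  0.175] op 0.49783886577858016
[[ 0.563 -0.224 -0.795]
 [-0.105 -0.974  0.2  ]
 [-0.82  -0.029 -0.572]]
```

View pics/t4.png

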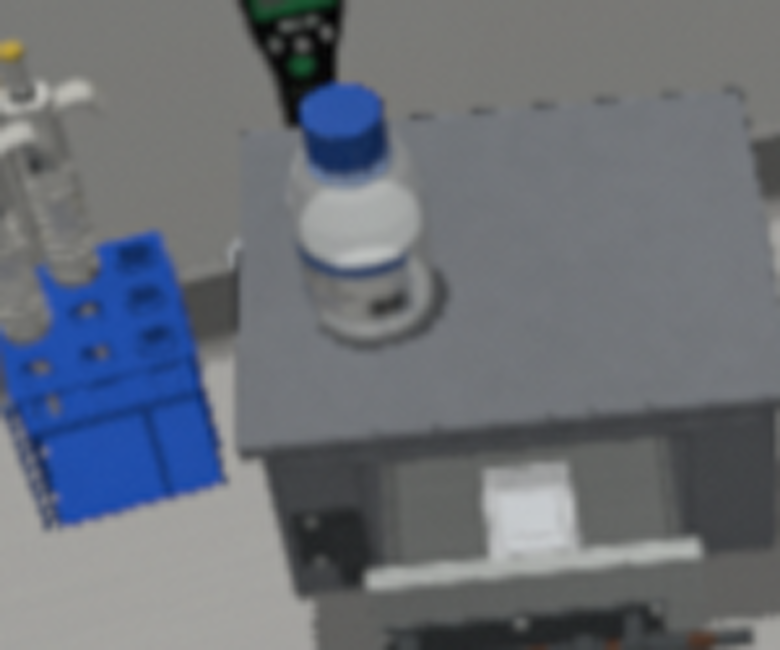

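View pics/s4.png

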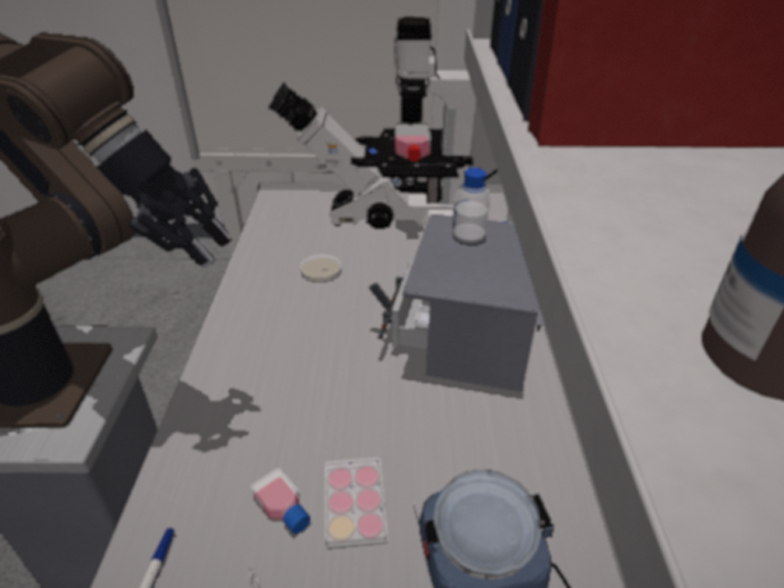

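The drawer stands open with the bolt sticking out to the right (tab near (385,295) in the scene view). The bottle (470,205), dish (321,268) and flask (280,500) are where they started, and the arm is clear. I'll hand it in.

```bash
python3 -c "
from h import *
s=readout.get_state(); print(s['time'],abs(s['dq']).max(),s['contact_force']); print(sign_off())"
```

```text
25.5 0.024429301265416356 [-0.22856875 -0.32848986 -0.78612368]
the job is handed in; nothing more can be done
None
```

The bolt is free and fully drawn back, the drawer stands open, and the tab is released. I handed the job in at 25.5 s; no verdict came back.

**Getting the lean:** The moves cannot tilt the tool directly. I commanded poses beyond the arm's reach so that it tipped to about 36°. That rested joints on their range limits: joint 3 read 0.210 and joint 5 read 0.237, against the listed minimum of 0.24. One stop against the limit also read about 82 N at the wrist. I saw no sign that either counted as a fault, but I cannot rule it out.

**Working the bolt:** I pinched the tab and worked it with three pull-and-push-back strokes. Each pull after the first stopped about 8 mm further than the one before. It then ran to its end stop, which I estimate at 48 mm of travel.

**Opening the drawer:** Pulling by the same tab moved the tool 73 mm along the drawer's direction of travel. I took both travel figures from the measured tool position and did not measure them in the pictures.

**Last checks:**
- **Drawer and bolt:** the final pictures show the drawer open and the bolt sticking out to the right.
- **Bottle, dish and flask:** they appear at the same pixels as at the start.
- **Arm:** it stands clear, with under 1 N of contact force. The joints were nearly still, at most 0.02 rad/s.

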